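# Shake out the broken spring cassette and load a sound one

### The arm

A 6-joint arm with a two-finger parallel gripper is mounted at the origin on a cart in front of the work surface, level with it; the furniture and walls round the work are solid. World frame = base frame: x ahead of the robot, y to its left, z up, the work surface at z = 0. Lengths are in m, angles in degrees, forces in N, time in s.
With the tool pointing down it reaches from about 0.3 to 0.75 m from the base axis. Payload 8.5 kg.
Tool frame: the origin (TCP) lies at the very end of the fingers, on their centre line; the grasp point (between the pads) lies 19 mm behind it (env.hold_point_z is the distance from the TCP to the grasp point, in m); z points along the fingers, y is the line along which they close (so a half turn about z gives the same grasp; the last joint's range is limited). The gripper opens to 85 mm and grips with 20 to 120 N. Pads are 22 mm wide; open, the fingers measure 114 mm over their backs; the gripper's body (76 mm by 85 mm) begins 54 mm behind the grasp point. The pads swing forward as they close: fully open they stand 13 mm farther back than shut.
Start: joints at [57.966, 21.807, 74.336, -0, 83.858, -12.336], TCP at [0.185, 0.518, 0.231] pointing down, gripper open.
Joint ranges: [-178.18, 178.18], [-50.72, 133.34], [12.68, 142.11], [-81.47, 261.47], [9.98, 163.14], [-165.26, 165.26]. Speed limits (degrees/s): [136.94, 136.94, 180, 180, 180, 180].

### API

Orientations are given as a 3x3 rotation matrix whose columns are the frame's x, y, z axes.
In Python, from rig import env, optics gives the robot as it stands.
- The arm moves only by the shell command python3 -m jog 'ROWS' [OPENING] [FORCE]. ROWS is JSON, a list of rows, each an object with "linear": the shift along the tool's x, y, z in units of 40 mm (1.0 is 40 mm), a list of three; "roll": the turn about the tool's z in units of 5 degrees (1.0 is 5 degrees). A call has 1 to 12 rows; each row shifts and turns the commanded pose from where the row before left it, along the tool's axes as they then stand; what a row does not reach is not made up. A row lasts 1/12 s, in which the tool goes at most 41.7 mm and 7.16 degrees, less where a joint would pass 70% of its speed; a pose out of reach is approached as far as the arm can. A call is refused whole if a number of a shift passes 1 or a number of a turn 1, either way. A call with a gripper value outside its range is refused whole. OPENING is the opening, from -1 (shut) to 1 (fully open), set as the call begins (- or left out, the last holds). The fingers move at their own pace and stop on an object; FORCE is the grip in N (left out, the last holds). Time passes only in rows, so rows that do not move let the fingers close. It gives the time, the measured TCP pose, the force, the opening and the grip force at its end, in the units of the state.
- env.observe(): the state, without advancing time (a new reading comes with each control period).
- optics.get_image(name): name is "scene" or "top" or "wrist"; returns the picture (400x640x3 uint8, red, green, blue); there is no depth.
- optics.calibration(name): a dict with "fov_y" (degrees; the focal length in pixels is half the picture's height over the tangent of half this angle, whatever the lens; pixels are square), "cx", "cy" (the principal point, pixels), "D" ([k1, k2, p1, p2, k3] as OpenCV has them; the pictures are not rectified), "T" (4x4, takes a point from camera to world coordinates). Camera axes: x right, y down, z forward; pixel columns grow to the right and rows downward; lengths in m; the calibration is good to about 2 mm. A picture is of the moment at which its call begins: read the wrist's pose just before it. calibration takes no time and is no camera call; for the wrist camera it gives the pose at the moment of the call.
- env.close_job(): hands the job in; it is judged then, once.
The state is a dict: "time_s": time; "q": joint angles; "qvel": joint speeds; "joint_efforts": joint torques, N m; "position": TCP position; "tool_rot": TCP orientation; "ft_force": force on the tool from outside, world axes, zero at the start; "wrist_torque": the same for the moment, N m; "grip_width": finger opening in m; "gripper_force": force on a finger pad.
Only numpy, scipy, OpenCV 4.12 (cv2) and the standard library are available. Lean on these libraries where they do the work, as an engineer would, in place of code of your own. Each camera call takes 0.05 s, during which the arm holds its last target. There are 200 camera calls.

### The job

One of the three closed spring cassettes on the board has a piece broken off inside that slides to and fro; in the other two the core is still firm. Pick them up and shake or rock them gently end for end until you have felt the loose piece move, lay that cassette in the scrap bin, and push one of the two sound ones, nose first, into the pocket of the carrier until it is fully home against its stop, without forcing it. Leave the remaining sound cassette lying on the board.

Things in the scene. Friction and masses are not known exactly. Their poses are not given: they have to be found in the camera images.
- cassette_a: one of three like cassettes: square grooved aluminium tube 36 x 36 x 110 mm with black end plates, closed, and a 29 x 29 mm steel nose sticking out 8 mm at its +x end. About 0.36 kg, varying a little. Origin: centre of the underside, midway along the tube; x along it towards the nose (tip at +63 mm, tail face at -55 mm), z up, axis 18 mm above the origin.
- cassette_b: cassette like cassette_a. Which one is broken varies and shows only by feel: in it a 0.175 kg slug, at first near the middle, can slide 25 mm either way along x. It slides when tipped about 15 degrees or more (25 to be sure) or jerked along x, knocks on the end and stays there when level again; end to end shifts the moment on the tool by about 0.08 N m (sensor noise: average).
- cassette_c: cassette like cassette_a. In a sound cassette the same mass is held firm in the middle (under 1 mm of play). More than 30 N between the slug and its cassette is rough.
- board: plywood board fixed on the bench, 150 (x) x 204 (y) mm, its top at 9 mm, with a lip 5 mm wide and 3 mm higher round the edge. The cassettes lie on it side by side, 68 mm apart in y, noses to the board's +x (away from the robot). Origin: centre of its underside.
- scrap_bin: open dark steel bin, fixed, outside 180 (x) x 130 (y) x 42 mm high, walls and floor 4 mm. Origin: centre of its underside. A cassette fits in lying along x.
- carrier: green cassette carrier bolted to the bench: base plate 118 x 112 x 8 mm, block 63 mm wide, 66 mm high, 109 mm long, with a level square pocket open to its -x (towards the robot). Origin: on the bench under the block; x points into the pocket. Only the 8 mm lead-in stands in front of the mouth.
- mouth (a point): centre of the pocket's mouth, 35.25 mm above the bench; x points in, z up. Pocket 38.5 mm square, floor 16 mm above the bench; bevelled lead-in plates widen it to 50 mm, 8 mm in front. The nose meets the ejector 55 mm inside, pushes it on and is home on the hard tip of a stop screw, set anew each time 64 to 77 mm inside: feel for it. 41 to 54 mm of tube stay outside. Keep below 25 N.
- ejector (a joint): ejector yoke, two steel pads in the pocket on rods that run out at the back of the carrier to a black crossbar: 0 = forward (0 to 3 mm at first), growing (m) as a cassette pushes it back. It drags with about 5 N all the way and stays where it is pushed; it does not show where the stop is (fully home is 0.009 to 0.022).
- oilstone: grey oilstone 71 x 113 x 22 mm lying loose behind the board, a bystander; origin: centre of its underside.
- spool: spool of cream thread, 40 mm across, 55 mm high, standing loose behind the carrier near the press, a bystander; origin: centre of its underside.
- tape_roll: roll of tape 61 mm across, 19 mm high, lying loose behind the board, a bystander; origin: centre of its underside.
- eyelet_tin: open tin of eyelets 50 mm across, 17 mm high, standing loose on the left between board, vice and bin, a bystander; origin: centre of its underside.
There are look-alikes about, which are no part of the job. What is shaped like the cassette_c but yellow is not meant.

How it is judged (in metres and radians):
On the way:
1. the broken cassette, held in the fingers clear of the board, is shaken or tipped so that its loose piece slides to one end (((distance between slug and cassette_a below 0.052 m and height (world z) of cassette_a above 0.04 m and contact force between the fingers and cassette_a above 1 N and (x of slug in the frame of cassette_a above 0.02 m or x of slug in the frame of cassette_a below -0.02 m)) or (distance between slug and cassette_b below 0.052 m and height (world z) of cassette_b above 0.04 m and contact force between the fingers and cassette_b above 1 N and (x of slug in the frame of cassette_b above 0.02 m or x of slug in the frame of cassette_b below -0.02 m)) or (distance between slug and cassette_c below 0.052 m and height (world z) of cassette_c above 0.04 m and contact force between the fingers and cassette_c above 1 N and (x of slug in the frame of cassette_c above 0.02 m or x of slug in the frame of cassette_c below -0.02 m)))), for 0.02 s.
At the end, for the whole second after the job is handed in: The broken cassette lies in the scrap bin; one sound cassette is in the carrier's pocket, nose first and in line (0.08 rad), its nose within 1.5 mm of the stop screw's tip; the other sound one lies flat on the board; all at rest (((distance between slug and cassette_a below 0.052 m and (x of cassette_a in the frame of scrap_bin between -0.09 and 0.09 m and y of cassette_a in the frame of scrap_bin between -0.065 and 0.065 m and z of cassette_a in the frame of scrap_bin between 0 and 0.045 m)) or (distance between slug and cassette_b below 0.052 m and (x of cassette_b in the frame of scrap_bin between -0.09 and 0.09 m and y of cassette_b in the frame of scrap_bin between -0.065 and 0.065 m and z of cassette_b in the frame of scrap_bin between 0 and 0.045 m)) or (distance between slug and cassette_c below 0.052 m and (x of cassette_c in the frame of scrap_bin between -0.09 and 0.09 m and y of cassette_c in the frame of scrap_bin between -0.065 and 0.065 m and z of cassette_c in the frame of scrap_bin between 0 and 0.045 m))) and ((not (distance between slug and cassette_a below 0.052 m) and (x of stop_tip in the frame of cassette_a between 0.063 and 0.0675 m and y of cassette_a in the frame of mouth between -0.004 and 0.004 m and z of cassette_a in the frame of mouth between -0.024 and -0.013 m and angle between the x axis of cassette_a and the x axis of carrier, either way round below 0.08 rad and value of joint ejector above 0.005 m)) or (not (distance between slug and cassette_b below 0.052 m) and (x of stop_tip in the frame of cassette_b between 0.063 and 0.0675 m and y of cassette_b in the frame of mouth between -0.004 and 0.004 m and z of cassette_b in the frame of mouth between -0.024 and -0.013 m and angle between the x axis of cassette_b and the x axis of carrier, either way round below 0.08 rad and value of joint ejector above 0.005 m)) or (not (distance between slug and cassette_c below 0.052 m) and (x of stop_tip in the frame of cassette_c between 0.063 and 0.0675 m and y of cassette_c in the frame of mouth between -0.004 and 0.004 m and z of cassette_c in the frame of mouth between -0.024 and -0.013 m and angle between the x axis of cassette_c and the x axis of carrier, either way round below 0.08 rad and value of joint ejector above 0.005 m))) and ((not (distance between slug and cassette_a below 0.052 m) and (x of cassette_a in the frame of board between -0.05 and 0.05 m and y of cassette_a in the frame of board between -0.095 and 0.095 m and z of cassette_a in the frame of board between 0.004 and 0.016 m and angle between cassette_a's own z axis and vertical below 0.15 rad)) or (not (distance between slug and cassette_b below 0.052 m) and (x of cassette_b in the frame of board between -0.05 and 0.05 m and y of cassette_b in the frame of board between -0.095 and 0.095 m and z of cassette_b in the frame of board between 0.004 and 0.016 m and angle between cassette_b's own z axis and vertical below 0.15 rad)) or (not (distance between slug and cassette_c below 0.052 m) and (x of cassette_c in the frame of board between -0.05 and 0.05 m and y of cassette_c in the frame of board between -0.095 and 0.095 m and z of cassette_c in the frame of board between 0.004 and 0.016 m and angle between cassette_c's own z axis and vertical below 0.15 rad))) and linear speed of each of cassette_a, cassette_b, cassette_c below 0.02 m/s); the robot touches nothing.
It fails at once if a cassette is pressed or knocked against the carrier with more than 25 N (contact force between any of cassette_a, cassette_b, cassette_c and carrier above 25 N).
It fails at once if the broken cassette is shaken or knocked so roughly that its loose piece strikes it with more than 30 N (contact force between slug and cassette_a above 30 N or contact force between slug and cassette_b above 30 N or contact force between slug and cassette_c above 30 N).
It fails at once if a bystander (oilstone, spool, tape roll, eyelet tin) is moved more than 20 mm (distance of any of oilstone, spool, tape_roll, eyelet_tin from where it was at the start of the episode above 0.02 m).
It also fails if it takes over 72 s, if anything falls off the work surface, if the arm or the gripper's body presses on something with over 40 N, if the wrist force passes 120 N, or if a joint passes its speed limit or range.

## Working session

There is one attempt and no reset: what is moved stays moved. The work goes in short steps, Python scripts to look and compute and a shell command to move; the robot and the scene stay as the last step left them, time stands still between calls to the robot, and variables do not carry over. Pictures are saved under pics/ and viewed, at most 10 in all, crops included, and the job is handed in when it is done.

```bash
ls; mkdir -p pics; python3 - <<'E'
from rig import env, optics
import cv2,numpy as np
np.set_printoptions(precision=4,suppress=True)
for n in ["scene","top"]:
    im=optics.get_image(n); cv2.imwrite(f"pics/{n}0.png",im[:,:,::-1])
    c=optics.calibration(n); print(n,c)
s=env.observe(); print(s, env.hold_point_z)
E
```

```text
pics
scene {'fov_y': 53.75676950345683, 'cx': 324.2461645781731, 'cy': 190.7680468626429, 'D': array([0.0009, 0.    , 0.    , 0.    , 0.    ]), 'T': array([[ 0.8742, -0.3507,  0.3358,  0.2458],
       [-0.4854, -0.6132,  0.6232, -0.5878],
       [-0.0127, -0.7078, -0.7063,  0.7255],
       [ 0.    ,  0.    ,  0.    ,  1.    ]])}
top {'fov_y': 47.44578204872303, 'cx': 322.4245169214637, 'cy': 204.96619215087605, 'D': array([0.0264, 0.    , 0.    , 0.    , 0.    ]), 'T': array([[ 0.0111, -0.9884,  0.1513,  0.3918],
       [-0.9999, -0.0109,  0.0022,  0.0097],
       [-0.0006, -0.1513, -0.9885,  1.1439],
       [ 0.    ,  0.    ,  0.    ,  1.    ]])}
{'time_s': 0.1, 'q': array([ 57.9674,  21.8394,  74.3799,   0.0006,  83.8576, -12.3373]), 'qvel': array([ 0.0311, -0.0553, -0.1071, -0.0822,  0.073 , -0.0227]), 'joint_efforts': array([  0.0033, -44.9222, -23.1657,  -0.0002,   0.0037,   0.    ]), 'position': array([0.1852, 0.5176, 0.2308]), 'tool_rot': array([[-0.9415,  0.337 , -0.0007],
       [ 0.337 ,  0.9415, -0.0011],
       [ 0.0003, -0.0013, -1.    ]]), 'ft_force': array([0.028 , 0.288 , 0.2514]), 'wrist_torque': array([-0.0234, -0.0057, -0.0015]), 'gripper_force': 0.0, 'grip_width': 0.08554703179327812} 0.0187
```

View pics/top0.png

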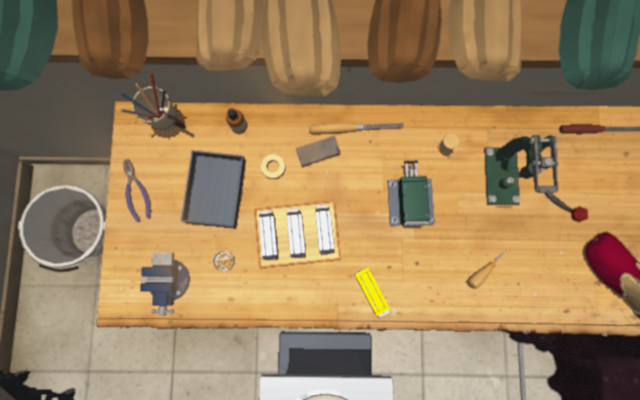

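View pics/scene0.png

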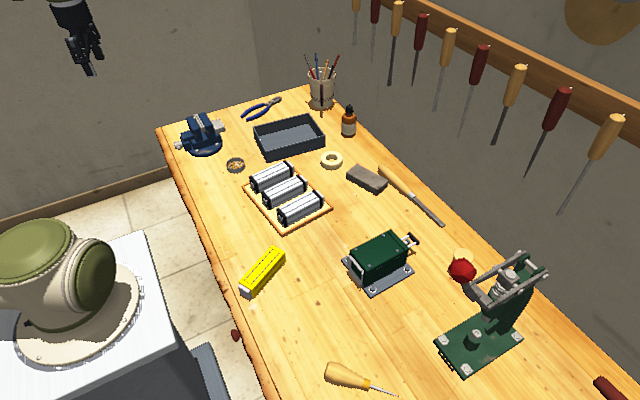

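Top view: the cassettes are at (267,235), (296,233) and (325,230) on the board. The carrier is at (411,200), the bin at (214,190), and the yellow look-alike at (372,291), which I exclude. The other green thing is the press at (500,175), also not meant. Next I measure, with one enlarged crop as the check.

```bash
cat > h.py <<'E'
from rig import env, optics
import cv2,numpy as np
np.set_printoptions(precision=4,suppress=True)
def K(c): 
    f=200/np.tan(np.radians(c["fov_y"]/2)); return np.array([[f,0,c["cx"]],[0,f,c["cy"]],[0,0,1.]])
def p2w(c,pts,z):
    p=cv2.undistortPoints(np.array(pts,float).reshape(-1,1,2),K(c),np.array(c["D"],float)).reshape(-1,2)
    d=np.c_[p,np.ones(len(p))]@c["T"][:3,:3].T; o=c["T"][:3,3]
    return o+d*((z-o[2])/d[:,2])[:,None]
def w2p(c,P):
    Ti=np.linalg.inv(c["T"]); q=np.array(P,float).reshape(-1,3)@Ti[:3,:3].T+Ti[:3,3]
    return cv2.projectPoints(q,np.zeros(3),np.zeros(3),K(c),np.array(c["D"],float))[0].reshape(-1,2)
def blobs(mask,c,z,amin=60):
    n=cv2.findContours(mask.astype(np.uint8),cv2.RETR_EXTERNAL,cv2.CHAIN_APPROX_NONE)[0]
    for k in n:
        if cv2.contourArea(k)<amin: continue
        w=p2w(c,k.reshape(-1,2),z)[:,:2]
        (cx,cy),(a,b),ang=cv2.minAreaRect((w*1000).astype(np.float32))
        if a<b: a,b,ang=b,a,ang-90
        print("px",k.reshape(-1,2).mean(0).round(1),"ctr",round(cx,1),round(cy,1),"size",round(a,1),round(b,1),"long-axis deg",round((ang+90)%180-90,1))
E
python3 - <<'E'
from h import *
im=cv2.imread("pics/top0.png"); hsv=cv2.cvtColor(im,cv2.COLOR_BGR2HSV); c=optics.calibration("top")
roi=np.zeros(im.shape[:2],bool); roi[140:275,170:450]=1
H,S,V=cv2.split(hsv)
print("white"); blobs(roi&(S<50)&(V>150),c,.045)
print("green"); blobs(roi&(H>60)&(H<100)&(S>90),c,.066)
print("bin"); m=roi&(S<110)&(V<120); m[:,250:]=0; blobs(m,c,.042)
print("board"); 
cv2.imwrite("pics/crop.png",cv2.resize(im[130:280,170:450],None,fx=2.85,fy=2.85,interpolation=cv2.INTER_CUBIC))
E
```

```text
white
px [267.4 235.7] ctr 484.1 144.0 size 95.0 38.0 long-axis deg 6.2
px [295.5 233.8] ctr 489.0 76.2 size 95.0 37.8 long-axis deg 6.5
px [324.3 230.2] ctr 498.9 7.3 size 94.6 37.3 long-axis deg 7.1
green
bin
px [177.3 268.9] ctr 406.6 354.5 size 41.4 33.2 long-axis deg -89.5
px [213.7 189.2] ctr 597.6 279.8 size 180.1 134.7 long-axis deg -5.6
board
```

View pics/crop.png

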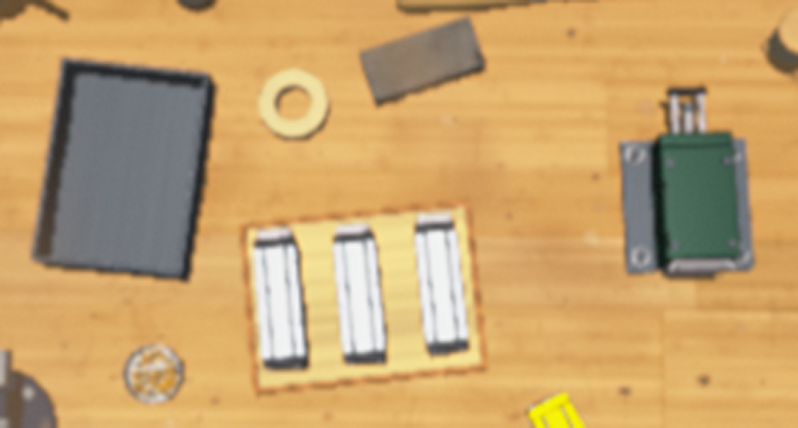

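The crop shows three silver cassettes with their noses up and to the left (about +6°), at crop (281,303), (360,297) and (442,287). The bin, tape roll, oilstone and eyelet tin are around them, and the carrier mouth faces down at (697,265). Next I turn and fly over the middle cassette for a close view.

```bash
cat >> h.py <<'E'
def go(x,y,z,yaw=None):
    s=env.observe(); R=s["tool_rot"]; d=np.array([x,y,z])-s["position"]
    cur=np.degrees(np.arctan2(R[1,0],R[0,0]))
    print("t",round(s["time_s"],2),"pos",s["position"],"yaw",round(cur,2),"delta mm tool",(R.T@d*1000).round(1),"units",(R.T@d/.04).round(2), "roll units", None if yaw is None else round(-((yaw-cur+180)%360-180)/5,2),"norm rows",round(np.linalg.norm(d)/.04,1))
E
python3 -m jog '[{"linear":[0,0,0],"roll":-1},{"linear":[0,0,0],"roll":-1},{"linear":[0,0,0],"roll":-1},{"linear":[0,0,0],"roll":-1},{"linear":[0,0,0],"roll":-1},{"linear":[0,0,0],"roll":-0.3}]' 0.4 90
python3 -c "
from h import *
go(0.45,0.076,0.26,186.3)"
```

```text
time_s: 0.6
position: [0.1853, 0.5177, 0.2309]
tool_rot: [[-0.992, -0.123, -0.001], [-0.123, 0.992, -0.001], [0.001, -0.001, -1.0]]
ft_force: [-0.2, 0.4, -0.5]
grip_width: 0.0599
gripper_force: 0.0
t 0.6 pos [0.1853 0.5177 0.2309] yaw -172.94 delta mm tool [-208.4 -470.9  -28.9] units [ -5.21 -11.77  -0.72] roll units 0.15 norm rows 12.9
```

```bash
python3 -m jog '[{"linear":[-0.37,-0.84,-0.06],"roll":0},{"linear":[-0.37,-0.84,-0.06],"roll":0},{"linear":[-0.37,-0.84,-0.06],"roll":0},{"linear":[-0.37,-0.84,-0.06],"roll":0},{"linear":[-0.37,-0.84,-0.06],"roll":0},{"linear":[-0.37,-0.84,-0.06],"roll":0},{"linear":[-0.37,-0.84,-0.06],"roll":0},{"linear":[-0.37,-0.84,-0.06],"roll":0},{"linear":[-0.37,-0.84,-0.06],"roll":0},{"linear":[-0.37,-0.84,-0.06],"roll":0},{"linear":[-0.37,-0.84,-0.06],"roll":0},{"linear":[-0.37,-0.84,-0.06],"roll":0}]'
python3 -m jog '[{"linear":[-0.4,-0.84,0],"roll":0.15},{"linear":[-0.37,-0.84,0],"roll":0},{"linear":[0,0,0],"roll":0},{"linear":[0,0,0],"roll":0},{"linear":[0,0,0],"roll":0}]'
python3 -c "
from h import *
go(0.45,0.076,0.26,186.3)
c=optics.calibration('wrist'); im=optics.get_image('wrist'); cv2.imwrite('pics/w1.png',im[:,:,::-1]); print(c); np.savez('w1.npz',**c)
hsv=cv2.cvtColor(im,cv2.COLOR_RGB2HSV);H,S,V=cv2.split(hsv); blobs((S<50)&(V>150),c,.045,1500)"
```

```text
time_s: 1.6
position: [0.4099, 0.1367, 0.2601]
tool_rot: [[-0.993, -0.118, -0.0], [-0.118, 0.993, 0.0], [0.0, 0.0, -1.0]]
ft_force: [1.0, -0.2, 1.2]
grip_width: 0.06
gripper_force: 0.0
time_s: 2.02
position: [0.4472, 0.0754, 0.2599]
tool_rot: [[-0.994, -0.105, -0.001], [-0.105, 0.994, 0.0], [0.001, 0.0, -1.0]]
ft_force: [0.3, 1.0, -0.9]
grip_width: 0.0599
gripper_force: 0.0
t 2.02 pos [0.4472 0.0754 0.2599] yaw -173.97 delta mm tool [-2.8  0.3 -0.1] units [-0.07  0.01 -0.  ] roll units -0.05 norm rows 0.1
{'fov_y': 61.67215699148753, 'cx': 321.99198527258847, 'cy': 205.16152977557283, 'D': array([-0.0411,  0.    ,  0.    ,  0.    ,  0.    ]), 'T': array([[-0.1061,  0.9524,  0.2856,  0.3739],
       [ 0.9944,  0.1012,  0.032 ,  0.067 ],
       [ 0.0015,  0.2874, -0.9578,  0.4023],
       [ 0.    ,  0.    ,  0.    ,  1.    ]])}
px [319.3 219.7] ctr 497.3 78.5 size 73.2 36.0 long-axis deg 6.8
px [257.1 209.9] ctr 497.6 8.0 size 92.4 36.0 long-axis deg 6.7
px [380.9 211.8] ctr 482.0 145.0 size 92.3 36.0 long-axis deg 6.8
px [513.4  10.5] ctr 257.0 242.5 size 275.8 35.6 long-axis deg -88.6
```

View pics/w1.png

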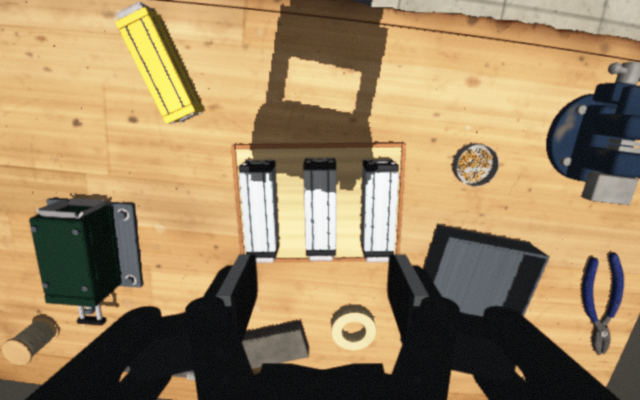

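The wrist view shows the cassettes at (258,210), (320,210) and (381,212) with clean masks, angle 6.8°. The carrier is at (75,250), the yellow look-alike at (155,65). I take the right-hand (y≈8 mm) cassette first, gripping near its tail so that a sound one can go straight into the carrier.

```bash
python3 -m jog '[{"linear":[-0.1,-0.9,0.2],"roll":-0.15},{"linear":[-0.05,-0.92,0.3],"roll":0},{"linear":[0,0,0],"roll":0},{"linear":[0,0,0],"roll":0}]' 0.4
python3 -c "
from h import *
go(0.4599,0.0035,0.014,186.8)"
```

```text
time_s: 2.4
position: [0.4613, 0.0035, 0.2397]
tool_rot: [[-0.993, -0.118, -0.001], [-0.118, 0.993, 0.001], [0.001, 0.001, -1.0]]
ft_force: [-0.4, 0.2, -0.6]
grip_width: 0.0599
gripper_force: 0.0
t 2.4 pos [0.4613 0.0035 0.2397] yaw -173.25 delta mm tool [  1.1   0.  225.7] units [0.03 0.   5.64] roll units -0.01 norm rows 5.6
```

```bash
python3 -m jog '[{"linear":[0.03,0,0.9],"roll":0},{"linear":[0,0,0.9],"roll":0},{"linear":[0,0,0.9],"roll":0},{"linear":[0,0,0.9],"roll":0},{"linear":[0,0,0.9],"roll":0},{"linear":[0,0,0.6],"roll":0},{"linear":[0,0,0.34],"roll":0},{"linear":[0,0,0.2],"roll":0},{"linear":[0,0,0],"roll":0},{"linear":[0,0,0],"roll":0}]' 0.4
python3 -m jog '[{"linear":[0,0,0],"roll":0},{"linear":[0,0,0],"roll":0},{"linear":[0,0,0],"roll":0},{"linear":[0,0,0],"roll":0},{"linear":[0,0,0],"roll":0},{"linear":[0,0,0],"roll":0}]' -1 90
python3 -c "
from h import *
c=optics.calibration('wrist'); im=optics.get_image('wrist'); cv2.imwrite('pics/w2.png',im[:,:,::-1])
s=env.observe(); print(s['position'],s['grip_width'],s['gripper_force'],s['ft_force'])"
```

```text
time_s: 3.23
position: [0.4609, 0.0041, 0.0152]
tool_rot: [[-0.993, -0.12, 0.001], [-0.12, 0.993, -0.0], [-0.001, -0.0, -1.0]]
ft_force: [-0.5, 0.5, 0.4]
grip_width: 0.0598
gripper_force: 0.0
time_s: 3.73
position: [0.4611, 0.0034, 0.0159]
tool_rot: [[-0.993, -0.119, 0.003], [-0.119, 0.993, -0.0], [-0.002, -0.001, -1.0]]
ft_force: [-1.0, 3.2, 8.0]
grip_width: 0.0347
gripper_force: 90.4
[0.4611 0.0034 0.0159] 0.03494406756135127 90.43046951293945 [-1.4912  1.6822  8.6058]
```

```bash
python3 -m jog '[{"linear":[0,0,-0.1],"roll":0},{"linear":[0,0,-0.3],"roll":0},{"linear":[0,0,-0.5],"roll":0},{"linear":[0,0,-0.5],"roll":0},{"linear":[0,0,-0.5],"roll":0},{"linear":[0,0,-0.3],"roll":0},{"linear":[0,0,-0.1],"roll":0},{"linear":[0,0,0],"roll":0},{"linear":[0,0,0],"roll":0},{"linear":[0,0,0],"roll":0}]'
cat > tq.py <<'E'
from h import *
import subprocess
T=[]
for i in range(10):
    optics.get_image('wrist'); s=env.observe()
    T.append(np.r_[s['tool_rot'].T@s['wrist_torque'],s['tool_rot'].T@s['ft_force']])
T=np.array(T); print("tool torque",T[:,:3].mean(0),"sd",T[:,:3].std(0),"F",T[:,3:].mean(0),s['position'],s['grip_width'],s['time_s'])
E
python3 tq.py
```

```text
time_s: 4.62
position: [0.4599, 0.0034, 0.1057]
tool_rot: [[-0.993, -0.118, -0.002], [-0.118, 0.993, 0.0], [0.002, 0.001, -1.0]]
ft_force: [-0.2, -0.7, -3.1]
grip_width: 0.0349
gripper_force: 90.2
tool torque [-0.0072  0.1465 -0.0076] sd [0.0375 0.0384 0.0274] F [0.1913 0.1582 3.5257] [0.4605 0.0033 0.1065] 0.034664281989368 5.1167
```

```bash
python3 -m jog '[{"linear":[-0.2,0,0],"roll":0},{"linear":[-0.4,0,0],"roll":0},{"linear":[-0.6,0,0],"roll":0},{"linear":[-0.75,0,0],"roll":0},{"linear":[0,0,0],"roll":0},{"linear":[0,0,0],"roll":0},{"linear":[0.15,0,0],"roll":0},{"linear":[0.35,0,0],"roll":0},{"linear":[0.5,0,0],"roll":0},{"linear":[0.5,0,0],"roll":0},{"linear":[0.3,0,0],"roll":0},{"linear":[0.15,0,0],"roll":0}]'
python3 -m jog '[{"linear":[0,0,0],"roll":0},{"linear":[-0.2,0,0],"roll":0},{"linear":[-0.4,0,0],"roll":0},{"linear":[-0.6,0,0],"roll":0},{"linear":[-0.75,0,0],"roll":0},{"linear":[0,0,0],"roll":0},{"linear":[0,0,0],"roll":0},{"linear":[0,0,0],"roll":0}]'
python3 tq.py
```

```text
time_s: 6.12
position: [0.4579, 0.0035, 0.1066]
tool_rot: [[-0.993, -0.118, -0.002], [-0.118, 0.993, 0.0], [0.002, 0.0, -1.0]]
ft_force: [0.4, -0.4, -2.6]
grip_width: 0.0348
gripper_force: 90.4
time_s: 6.78
position: [0.5381, 0.0128, 0.106]
tool_rot: [[-0.993, -0.119, -0.001], [-0.119, 0.993, 0.0], [0.001, 0.0, -1.0]]
ft_force: [0.6, -0.2, -3.6]
grip_width: 0.035
gripper_force: 90.6
tool torque [-0.013   0.1298  0.0022] sd [0.0337 0.0269 0.0267] F [0.4239 0.0041 3.4613] [0.5379 0.0125 0.1066] 0.03466455437307972 7.2833
```

```bash
python3 -m jog '[{"linear":[0.25,0,0],"roll":0},{"linear":[0.5,0,0],"roll":0},{"linear":[0.75,0,0],"roll":0},{"linear":[0.95,0,0],"roll":0},{"linear":[0,0,0],"roll":0},{"linear":[0,0,0],"roll":0},{"linear":[-0.15,0,0],"roll":0},{"linear":[-0.35,0,0],"roll":0},{"linear":[-0.5,0,0],"roll":0},{"linear":[-0.5,0,0],"roll":0},{"linear":[-0.3,0,0],"roll":0},{"linear":[-0.15,0,0],"roll":0}]'
python3 -m jog '[{"linear":[0.25,0,0],"roll":0},{"linear":[0.5,0,0],"roll":0},{"linear":[0.75,0,0],"roll":0},{"linear":[0.95,0,0],"roll":0},{"linear":[0,0,0],"roll":0},{"linear":[0,0,0],"roll":0},{"linear":[0,0,0],"roll":0}]'
python3 tq.py
```

```text
time_s: 8.28
position: [0.5211, 0.0103, 0.1064]
tool_rot: [[-0.993, -0.119, 0.002], [-0.119, 0.993, -0.0], [-0.002, -0.001, -1.0]]
ft_force: [0.2, 0.4, -3.0]
grip_width: 0.0348
gripper_force: 90.8
time_s: 8.87
position: [0.4221, -0.0017, 0.107]
tool_rot: [[-0.993, -0.118, 0.002], [-0.118, 0.993, -0.001], [-0.002, -0.001, -1.0]]
ft_force: [0.2, -0.7, -3.3]
grip_width: 0.0348
gripper_force: 91.2
tool torque [ 0.0094  0.1348 -0.0057] sd [0.0461 0.0315 0.0375] F [ 0.2047 -0.0552  3.3723] [ 0.4209 -0.0014  0.1065] 0.03464389260519449 9.3667
```

```bash
V='from h import *
s=env.observe();print("V",s["time_s"],s["position"],s["qvel"][:3])'
python3 -m jog '[{"linear":[-0.25,0,0],"roll":0},{"linear":[-0.5,0,0],"roll":0},{"linear":[-0.75,0,0],"roll":0},{"linear":[-0.9,0,0],"roll":0}]' >/dev/null; python3 -c "$V"
python3 -m jog '[{"linear":[0.5,0,0],"roll":0}]'>/dev/null; python3 -c "$V"
python3 -m jog '[{"linear":[0.3,0,0],"roll":0}]'>/dev/null; python3 -c "$V"
python3 -m jog '[{"linear":[0,0,0],"roll":0}]'>/dev/null; python3 -c "$V"
python3 -m jog '[{"linear":[0,0,0],"roll":0}]'>/dev/null; python3 -c "$V"
python3 tq.py
```

```text
V 9.7 [0.5164 0.0102 0.1066] [ 17.2707  37.315  -69.7635]
V 9.7833 [0.5063 0.0066 0.1069] [-11.1559 -26.4473  53.6937]
V 9.8667 [0.4853 0.0062 0.1057] [ -6.3506 -13.934   25.9902]
V 9.95 [0.4826 0.0065 0.1059] [ 0.1612  0.3934 -2.7971]
V 10.0333 [0.4843 0.0062 0.1065] [ 0.0583  0.2263 -1.3908]
tool torque [ 0.0081  0.1633 -0.0032] sd [0.0379 0.0379 0.0133] F [0.0223 0.0123 3.2489] [0.4844 0.0062 0.1065] 0.03478571456719015 10.5333
```

```bash
sed -i 's/range(10)/range(20)/' tq.py; python3 tq.py
python3 -m jog '[{"linear":[0.25,0,0],"roll":0},{"linear":[0.5,0,0],"roll":0},{"linear":[0.75,0,0],"roll":0},{"linear":[0.9,0,0],"roll":0},{"linear":[-0.5,0,0],"roll":0},{"linear":[-0.3,0,0],"roll":0},{"linear":[0,0,0],"roll":0},{"linear":[0,0,0],"roll":0},{"linear":[0,0,0],"roll":0}]'
python3 tq.py
```

```text
tool torque [-0.003   0.1559  0.002 ] sd [0.0344 0.0361 0.0361] F [0.0358 0.0195 3.6657] [0.4844 0.0062 0.1065] 0.034473327878671675 11.5333
time_s: 12.28
position: [0.4205, -0.0013, 0.1064]
tool_rot: [[-0.993, -0.119, -0.001], [-0.119, 0.993, 0.0], [0.001, 0.0, -1.0]]
ft_force: [-0.3, -0.6, -2.8]
grip_width: 0.0348
gripper_force: 91.6
tool torque [ 0.0077  0.141  -0.0088] sd [0.0286 0.0319 0.0274] F [ 0.1943 -0.2582  3.4608] [ 0.4208 -0.0014  0.1065] 0.034665743044191594 13.2833
```

```bash
python3 - <<'E'
from h import *
im=cv2.imread("pics/top0.png"); c=optics.calibration("top"); H,S,V=cv2.split(cv2.cvtColor(im,cv2.COLOR_BGR2HSV))
print(H[200,415],S[200,415],V[200,415])
roi=np.zeros(H.shape,bool); roi[150:240,380:445]=1
for z in (.066,): blobs(roi&(H>45)&(H<100)&(S>60)&(V<130),c,z,100)
im=cv2.imread("pics/w1.png"); c=dict(np.load("w1.npz")); H,S,V=cv2.split(cv2.cvtColor(im,cv2.COLOR_BGR2HSV))
roi[:]=0; roi[185:340,20:150]=1
blobs(roi&(H>45)&(H<100)&(S>60)&(V<130),c,.066,100)
cv2.imwrite("pics/c1.png",cv2.resize(im[180:340,10:160],None,fx=3.7,fy=3.7,interpolation=cv2.INTER_CUBIC))
E
```

```text
74 79 103
px [414.4 199.4] ctr 573.8 -205.9 size 108.9 66.6 long-axis deg 2.9
px [ 75.5 254.5] ctr 563.9 -189.7 size 126.3 95.4 long-axis deg 2.2
```

View pics/c1.png

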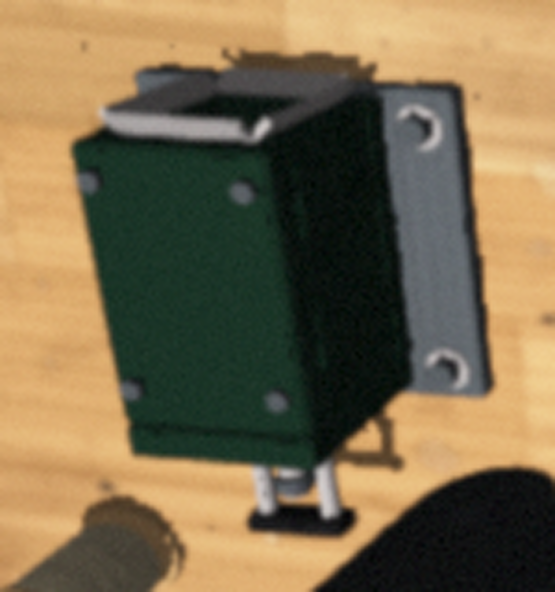

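```bash
python3 -m jog '[{"linear":[0,-0.2,-0.2],"roll":0},{"linear":[0,-0.4,-0.4],"roll":0.2},{"linear":[0,-0.6,-0.5],"roll":0.3},{"linear":[0,-0.6,-0.5],"roll":0.3},{"linear":[0,-0.4,-0.3],"roll":0},{"linear":[0,-0.3,-0.2],"roll":0},{"linear":[0,0,0],"roll":0},{"linear":[0,0,0],"roll":0},{"linear":[0,0,0],"roll":0}]'
python3 -c "
from h import *
c=optics.calibration('wrist'); im=optics.get_image('wrist'); cv2.imwrite('pics/w3.png',im[:,:,::-1]); np.savez('w3.npz',**c)"
```

```text
time_s: 14.03
position: [0.4288, -0.1003, 0.1899]
tool_rot: [[-0.999, -0.049, -0.001], [-0.049, 0.999, 0.001], [0.001, 0.001, -1.0]]
ft_force: [-1.2, 0.7, -4.0]
grip_width: 0.0346
gripper_force: 91.6
```

View pics/w3.png

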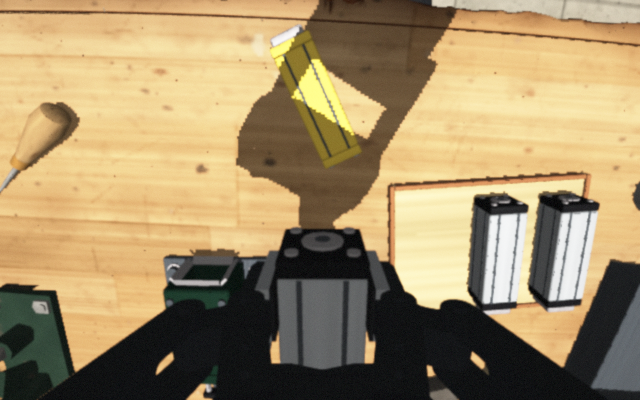

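The wrist view shows the cassette held straight: the tube covers columns 278–366, centred at 322. The carrier mouth is at (205,270), half hidden by a finger, so I move forward to see it clear.

```bash
python3 -m jog '[{"linear":[-0.2,0,0],"roll":0},{"linear":[-0.4,0.1,0],"roll":0},{"linear":[-0.6,0.1,0],"roll":0},{"linear":[-0.6,0.1,0],"roll":0},{"linear":[-0.4,0.1,0],"roll":0},{"linear":[-0.2,0,0],"roll":0},{"linear":[0,0,0],"roll":0},{"linear":[0,0,0],"roll":0},{"linear":[0,0,0],"roll":0}]'
python3 -c "
from h import *
c=optics.calibration('wrist'); im=optics.get_image('wrist')[:,:,::-1]; cv2.imwrite('pics/w4.png',im); np.savez('w4.npz',**c)
cv2.imwrite('pics/w4c.png',cv2.resize(im[90:310,60:290],None,fx=2.7,fy=2.7,interpolation=cv2.INTER_CUBIC))"
```

```text
time_s: 14.83
position: [0.5235, -0.0803, 0.1904]
tool_rot: [[-0.999, -0.049, -0.001], [-0.049, 0.999, 0.0], [0.001, 0.0, -1.0]]
ft_force: [-0.8, -0.2, -2.6]
grip_width: 0.0347
gripper_force: 91.6
```

View pics/w4c.png

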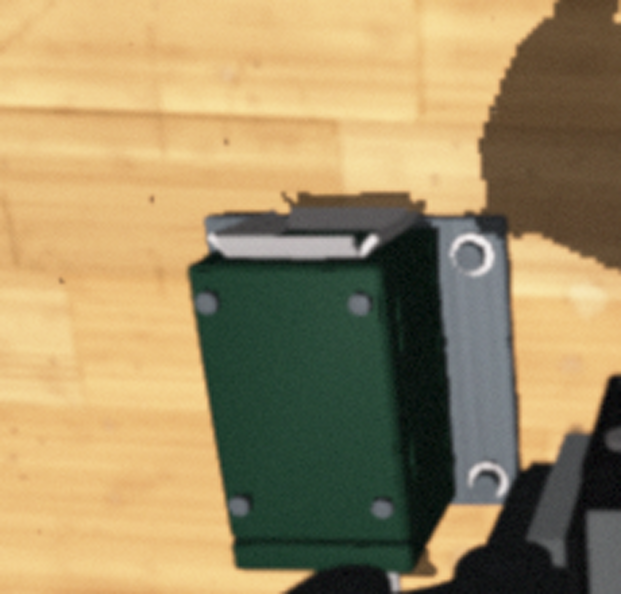

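The crop shows the block's top cleanly: front corners (190,268) and (382,262), back corners (236,568) and (411,565), mouth lead-in above it. Next I convert these.

```bash
python3 - <<'E'
from h import *
c=dict(np.load("w4.npz")); im=cv2.imread("pics/w4.png"); H,S,V=cv2.split(cv2.cvtColor(im,cv2.COLOR_BGR2HSV))
f=lambda p:(np.array(p)+.5)/2.7-.5+[60,90]
P=p2w(c,f([[190,268],[382,262],[411,565],[236,568],[206,303],[359,304],[382,508],[239,507]]),.066)[:,:2]*1000
print(P.round(1)); 
a=lambda u,v:round(np.degrees(np.arctan2(v[1]-u[1],v[0]-u[0])),2)
print("angles",a(P[0],P[3]),a(P[1],P[2]),"screws",a(P[4],P[7]),a(P[5],P[6]),"front y-edge",a(P[1],P[0])+90-180*0,a(P[5],P[4]))
print(V[200,150],V[200,212],V[150:260:20,140:230:12])
B=p2w(c,f([[470,254],[488,478]]),.010)[:,:2]*1000; print("base bolts",B,a(B[0],B[1]))
print("front mid",P[:2].mean(0),"back mid",P[2:4].mean(0),"screw mid",P[4:6].mean(0),P[6:8].mean(0))
# held cassette in this view: edges of the tube top
roi=np.zeros(H.shape,bool); roi[285:360,270:375]=1
for r in (285,300,320,340,355):
    g=np.abs(np.diff(im[r,255:390].astype(int).sum(1))); k=np.where(g>60)[0]; print(r,(k+255)[:3],(k+256)[-3:])
go(0,0,0)
E
```

```text
[[ 523.7 -240. ]
 [ 518.9 -180.2]
 [ 624.3 -176.3]
 [ 629.1 -236.8]
 [ 534.7 -236.2]
 [ 532.7 -188. ]
 [ 603.1 -184.9]
 [ 605.5 -233.2]]
angles 1.74 2.09 screws 2.46 2.55 front y-edge 4.519999999999996 -87.57
61 20 [[236 237 238 239 244 244 246 245]
 [ 91  71  74  90  91  88  72 104]
 [ 58  57  63  61  63  49  17 135]
 [ 62  64  69  74  75  70  17  90]
 [ 62  64  67  72  76  76  21  27]
 [ 61  60  66  66  71  72  25  23]]
base bolts [[ 528.8348 -167.5672]
 [ 619.5074 -162.8895]] 2.95
front mid [ 521.3001 -210.0971] back mid [ 626.7101 -206.5748] screw mid [ 533.676  -212.1324] [ 604.2884 -209.0454]
285 [255 276 277] [374 375 389]
300 [276 277 296] [349 366 367]
320 [277 278 279] [348 366 367]
340 [268 269 271] [373 375 376]
355 [269 270 278] [365 374 375]
t 14.88 pos [ 0.5236 -0.0804  0.1905] yaw -177.22 delta mm tool [518.9 105.7 190.8] units [12.97  2.64  4.77] roll units None norm rows 14.1
```

```bash
python3 -m jog '[{"linear":[0.2,-0.25,0],"roll":0},{"linear":[0.4,-0.45,0],"roll":0},{"linear":[0.6,-0.6,0],"roll":0},{"linear":[0.6,-0.6,0],"roll":0},{"linear":[0.5,-0.6,0.2],"roll":0},{"linear":[0.5,-0.5,0.5],"roll":0},{"linear":[0.3,-0.3,0.7],"roll":0},{"linear":[0,0,0.8],"roll":0},{"linear":[0,0,0.6],"roll":0},{"linear":[0,0,0.4],"roll":0},{"linear":[0,0,0],"roll":0},{"linear":[0,0,0],"roll":0}]'
python3 -c "
from h import *
go(0.394,-0.2167,0.0242,182.6)"
```

```text
time_s: 15.88
position: [0.4063, -0.2186, 0.0628]
tool_rot: [[-0.999, -0.048, -0.001], [-0.048, 0.999, 0.0], [0.001, 0.0, -1.0]]
ft_force: [0.6, 0.2, -2.8]
grip_width: 0.0346
gripper_force: 91.6
t 15.88 pos [ 0.4063 -0.2186  0.0628] yaw -177.24 delta mm tool [12.2  2.5 38.6] units [0.31 0.06 0.97] roll units 0.03 norm rows 1.0
```

```bash
python3 -m jog '[{"linear":[0.21,0.06,0.2],"roll":0.03},{"linear":[0.1,0,0.4],"roll":0},{"linear":[0,0,0.27],"roll":0},{"linear":[0,0,0.1],"roll":0},{"linear":[0,0,0],"roll":0},{"linear":[0,0,0],"roll":0},{"linear":[0,0,0],"roll":0}]'
python3 -c "
from h import *
go(0.394,-0.2167,0.0242,182.6)
im=optics.get_image('scene')[:,:,::-1]; cv2.imwrite('pics/s5.png',im)
cv2.imwrite('pics/s5c.png',cv2.resize(im[190:340,200:440],None,fx=3.3,fy=3.3,interpolation=cv2.INTER_CUBIC))"
```

```text
time_s: 16.47
position: [0.395, -0.2169, 0.0248]
tool_rot: [[-0.999, -0.046, 0.002], [-0.046, 0.999, -0.002], [-0.001, -0.002, -1.0]]
ft_force: [0.5, -0.1, -3.4]
grip_width: 0.0349
gripper_force: 91.6
t 16.47 pos [ 0.395  -0.2169  0.0248] yaw -177.34 delta mm tool [1.  0.3 0.6] units [0.02 0.01 0.01] roll units 0.01 norm rows 0.0
```

View pics/s5c.png

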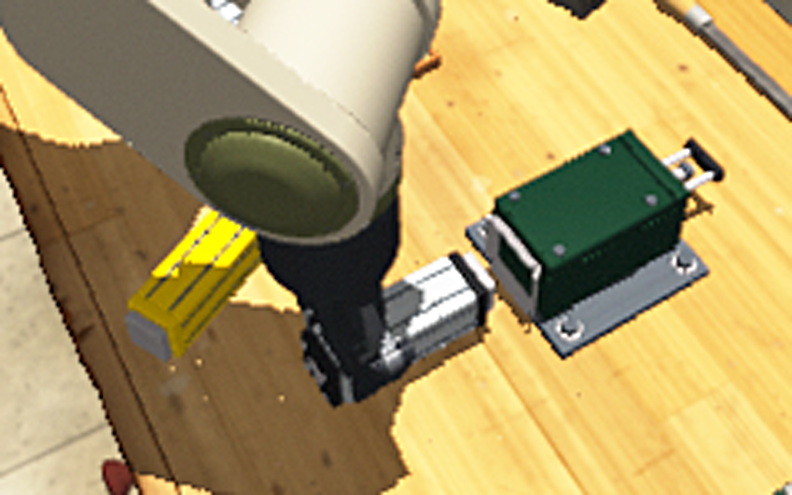

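The scene crop shows the held cassette's nose at (480,270), in line with the carrier mouth at (515,262). Now I advance gently.

```bash
python3 -m jog '[{"linear":[-0.1,0,0.01],"roll":0},{"linear":[-0.1,0,0],"roll":0},{"linear":[-0.1,0,0],"roll":0},{"linear":[-0.1,0,0],"roll":0},{"linear":[-0.1,0,0],"roll":0},{"linear":[0,0,0],"roll":0}]' | grep -E "pos|ft"
python3 -m jog '[{"linear":[-0.05,0,0],"roll":0},{"linear":[-0.05,0,0],"roll":0},{"linear":[-0.05,0,0],"roll":0},{"linear":[-0.05,0,0],"roll":0},{"linear":[0,0,0],"roll":0}]'| grep -E "pos|ft"
python3 -m jog '[{"linear":[-0.05,0,0],"roll":0},{"linear":[-0.05,0,0],"roll":0},{"linear":[0,0,0],"roll":0}]'| grep -E "pos|ft"
```

```text
position: [0.4153, -0.2156, 0.0233]
ft_force: [-0.3, -0.4, -3.7]
position: [0.4228, -0.2152, 0.0233]
ft_force: [-0.1, 0.1, -3.8]
position: [0.4268, -0.2151, 0.0234]
ft_force: [-0.6, 0.2, -3.7]
```

```bash
for i in 1 2 3; do :; done
python3 -m jog '[{"linear":[-0.03,0,-0.02],"roll":0},{"linear":[-0.03,0,0],"roll":0},{"linear":[-0.03,0,0],"roll":0},{"linear":[0,0,0],"roll":0}]'| grep -E "pos|ft"
python3 -m jog '[{"linear":[-0.03,0,0],"roll":0},{"linear":[-0.03,0,0],"roll":0},{"linear":[-0.03,0,0],"roll":0},{"linear":[0,0,0],"roll":0}]'| grep -E "pos|ft"
python3 -m jog '[{"linear":[-0.03,0,0],"roll":0},{"linear":[-0.03,0,0],"roll":0},{"linear":[-0.03,0,0],"roll":0},{"linear":[0,0,0],"roll":0}]'| grep -E "pos|ft"
```

```text
position: [0.4302, -0.2149, 0.0242]
ft_force: [0.2, -0.4, -4.0]
position: [0.4338, -0.2147, 0.0241]
ft_force: [-0.1, -0.4, -4.3]
position: [0.4375, -0.2145, 0.0241]
ft_force: [1.0, 0.4, -3.8]
```

```bash

python3 -m jog '[{"linear":[-0.04,0,0],"roll":0},{"linear":[-0.04,0,0],"roll":0},{"linear":[-0.04,0,0],"roll":0},{"linear":[-0.04,0,0],"roll":0},{"linear":[0,0,0],"roll":0}]'| grep -E "pos|ft"
python3 -m jog '[{"linear":[-0.04,0,0],"roll":0},{"linear":[-0.04,0,0],"roll":0},{"linear":[-0.04,0,0],"roll":0},{"linear":[-0.04,0,0],"roll":0},{"linear":[0,0,0],"roll":0}]'| grep -E "pos|ft"
python3 -m jog '[{"linear":[-0.04,0,0],"roll":0},{"linear":[-0.04,0,0],"roll":0},{"linear":[-0.04,0,0],"roll":0},{"linear":[-0.04,0,0],"roll":0},{"linear":[0,0,0],"roll":0}]'| grep -E "pos|ft"
```

```text
position: [0.444, -0.2142, 0.0241]
ft_force: [0.8, -1.1, -3.7]
position: [0.4503, -0.2139, 0.0241]
ft_force: [0.4, -0.1, -3.6]
position: [0.4567, -0.2136, 0.0241]
ft_force: [0.1, -0.2, -3.2]
```

```bash

python3 -m jog '[{"linear":[-0.04,0,0],"roll":0},{"linear":[-0.04,0,0],"roll":0},{"linear":[-0.04,0,0],"roll":0},{"linear":[-0.04,0,0],"roll":0},{"linear":[0,0,0],"roll":0}]'| grep -E "pos|ft"
python3 -m jog '[{"linear":[-0.04,0,0],"roll":0},{"linear":[-0.04,0,0],"roll":0},{"linear":[-0.04,0,0],"roll":0},{"linear":[0,0,0],"roll":0}]'| grep -E "pos|ft"
python3 -m jog '[{"linear":[-0.03,0,0],"roll":0},{"linear":[-0.03,0,0],"roll":0},{"linear":[-0.03,0,0],"roll":0},{"linear":[0,0,0],"roll":0}]'| grep -E "pos|ft"
```

```text
position: [0.4631, -0.2133, 0.0241]
ft_force: [0.4, -0.3, -3.8]
position: [0.4679, -0.2131, 0.0241]
ft_force: [0.2, -0.2, -3.6]
position: [0.4714, -0.2129, 0.0241]
ft_force: [0.0, -0.7, -3.4]
```

```bash

python3 -m jog '[{"linear":[-0.025,0,0],"roll":0},{"linear":[-0.025,0,0],"roll":0},{"linear":[-0.025,0,0],"roll":0},{"linear":[-0.025,0,0],"roll":0}]'| grep -E "pos|ft"
python3 -m jog '[{"linear":[-0.025,0,0],"roll":0},{"linear":[-0.025,0,0],"roll":0},{"linear":[-0.025,0,0],"roll":0}]'| grep -E "pos|ft"
python3 -m jog '[{"linear":[-0.02,0,0],"roll":0},{"linear":[-0.02,0,0],"roll":0},{"linear":[-0.02,0,0],"roll":0}]'| grep -E "pos|ft"
```

```text
position: [0.4753, -0.2127, 0.0241]
ft_force: [0.9, 0.6, -3.1]
position: [0.4783, -0.2126, 0.0241]
ft_force: [0.7, 1.2, -2.9]
position: [0.4799, -0.2124, 0.024]
ft_force: [-4.7, -0.2, -2.5]
```

```bash
cat > ok.py <<'E'
from h import *
import sys
s=env.observe(); print(round(s["time_s"],2),s["position"],s["ft_force"],s["grip_width"]); sys.exit(s["ft_force"][0]<-8.5)
E
python3 -m jog '[{"linear":[-0.015,0,0],"roll":0},{"linear":[-0.015,0,0],"roll":0}]' >/dev/null; python3 ok.py && 
python3 -m jog '[{"linear":[-0.015,0,0],"roll":0},{"linear":[-0.015,0,0],"roll":0}]' >/dev/null && python3 ok.py && 
python3 -m jog '[{"linear":[-0.015,0,0],"roll":0},{"linear":[-0.015,0,0],"roll":0}]' >/dev/null && python3 ok.py && 
python3 -m jog '[{"linear":[-0.015,0,0],"roll":0},{"linear":[-0.015,0,0],"roll":0}]' >/dev/null && python3 ok.py && 
python3 -m jog '[{"linear":[-0.015,0,0],"roll":0},{"linear":[-0.015,0,0],"roll":0}]' >/dev/null && python3 ok.py && 
python3 -m jog '[{"linear":[-0.015,0,0],"roll":0},{"linear":[-0.015,0,0],"roll":0}]' >/dev/null && python3 ok.py
```

```text
22.02 [ 0.4811 -0.2123  0.024 ] [-4.3203 -0.7916 -1.3482] 0.03478997961931302False
```

```bash
sed -i 's/sys.exit(\(.*\))$/sys.exit(int(\1))/' ok.py
python3 -m jog '[{"linear":[-0.015,0,0],"roll":0},{"linear":[-0.015,0,0],"roll":0}]' >/dev/null && python3 ok.py && 
python3 -m jog '[{"linear":[-0.015,0,0],"roll":0},{"linear":[-0.015,0,0],"roll":0}]' >/dev/null && python3 ok.py && 
python3 -m jog '[{"linear":[-0.015,0,0],"roll":0},{"linear":[-0.015,0,0],"roll":0}]' >/dev/null && python3 ok.py && 
python3 -m jog '[{"linear":[-0.015,0,0],"roll":0},{"linear":[-0.015,0,0],"roll":0}]' >/dev/null && python3 ok.py && 
python3 -m jog '[{"linear":[-0.015,0,0],"roll":0},{"linear":[-0.015,0,0],"roll":0}]' >/dev/null && python3 ok.py && 
python3 -m jog '[{"linear":[-0.015,0,0],"roll":0},{"linear":[-0.015,0,0],"roll":0}]' >/dev/null && python3 ok.py
```

```text
22.18 [ 0.4823 -0.2123  0.024 ] [-5.5593 -0.4361 -1.7309] 0.03451498359080085
22.35 [ 0.4835 -0.2122  0.024 ] [-4.7669 -1.8683 -3.3908] 0.03450700141376298
22.52 [ 0.4847 -0.2122  0.024 ] [-4.7239 -1.0768 -1.878 ] 0.03449963586056454
22.68 [ 0.4859 -0.2121  0.024 ] [-4.6316 -1.0443 -2.507 ] 0.03455425126179277
22.85 [ 0.4871 -0.2121  0.024 ] [-5.3258 -0.9812 -2.0432] 0.03505697133494692
23.02 [ 0.4883 -0.212   0.024 ] [-4.4729 -0.4494 -1.7366] 0.03465749641078856
```

```bash

python3 -m jog '[{"linear":[-0.015,0,0],"roll":0},{"linear":[-0.015,0,0],"roll":0}]' >/dev/null && python3 ok.py && 
python3 -m jog '[{"linear":[-0.015,0,0],"roll":0},{"linear":[-0.015,0,0],"roll":0}]' >/dev/null && python3 ok.py && 
python3 -m jog '[{"linear":[-0.015,0,0],"roll":0},{"linear":[-0.015,0,0],"roll":0}]' >/dev/null && python3 ok.py && 
python3 -m jog '[{"linear":[-0.015,0,0],"roll":0},{"linear":[-0.015,0,0],"roll":0}]' >/dev/null && python3 ok.py && 
python3 -m jog '[{"linear":[-0.015,0,0],"roll":0},{"linear":[-0.015,0,0],"roll":0}]' >/dev/null && python3 ok.py && 
python3 -m jog '[{"linear":[-0.015,0,0],"roll":0},{"linear":[-0.015,0,0],"roll":0}]' >/dev/null && python3 ok.py
```

```text
23.18 [ 0.4895 -0.212   0.024 ] [-4.89   -1.7635 -0.964 ] 0.03460160223467301
23.35 [ 0.4907 -0.2119  0.024 ] [-5.3367 -1.8803 -1.5917] 0.03426554974459991
23.52 [ 0.4919 -0.2119  0.024 ] [-4.1537 -0.8833 -2.0514] 0.03469934595707939
23.68 [ 0.4931 -0.2118  0.024 ] [-5.3355 -1.3033 -1.5752] 0.03474162689179964
23.85 [ 0.4943 -0.2118  0.024 ] [-4.3464 -0.467  -2.0081] 0.03438114364644097
24.02 [ 0.4955 -0.2117  0.024 ] [-5.3425 -2.2891 -1.6482] 0.03474180341381126
```

```bash

python3 -m jog '[{"linear":[-0.015,0,0],"roll":0},{"linear":[-0.01,0,0],"roll":0}]' >/dev/null && python3 ok.py && 
python3 -m jog '[{"linear":[-0.015,0,0],"roll":0},{"linear":[-0.01,0,0],"roll":0}]' >/dev/null && python3 ok.py && 
python3 -m jog '[{"linear":[-0.015,0,0],"roll":0},{"linear":[-0.01,0,0],"roll":0}]' >/dev/null && python3 ok.py && 
python3 -m jog '[{"linear":[-0.015,0,0],"roll":0},{"linear":[-0.01,0,0],"roll":0}]' >/dev/null && python3 ok.py
```

```text
24.18 [ 0.4965 -0.2117  0.024 ] [-5.2366 -1.0571 -0.9787] 0.034760758322452415
24.35 [ 0.4966 -0.2116  0.0239] [-12.0883  -2.7169   0.5119] 0.03446807027782781
```

```bash

python3 -m jog '[{"linear":[0,0,0],"roll":0},{"linear":[0,0,0],"roll":0},{"linear":[0,0,0],"roll":0},{"linear":[0.12,0,0],"roll":0},{"linear":[0,0,0],"roll":0}]' 0.2 >/dev/null; python3 ok.py
python3 -m jog '[{"linear":[0,0,0],"roll":0},{"linear":[0,0,0],"roll":0},{"linear":[0,0,0],"roll":0},{"linear":[0,0,0],"roll":0}]' -1 60 >/dev/null; python3 ok.py
python3 -m jog '[{"linear":[-0.015,0,0],"roll":0},{"linear":[0,0,0],"roll":0}]' >/dev/null && python3 ok.py && 
python3 -m jog '[{"linear":[-0.015,0,0],"roll":0},{"linear":[0,0,0],"roll":0}]' >/dev/null && python3 ok.py
```

```text
24.77 [ 0.4929 -0.2118  0.0242] [ 0.7226 -0.434   0.3969] 0.051234034297357144
25.1 [ 0.4933 -0.2119  0.0244] [-1.5796  0.2163  4.6959] 0.03498285411820684
25.27 [ 0.4935 -0.2119  0.0244] [-6.0791  1.136   7.3282] 0.03503857929200359
25.43 [ 0.4935 -0.2119  0.0244] [-9.7102 -1.0606  9.4243] 0.03463917158417971
```

The stop is confirmed: the contact stays even with the fingers set farther back. I release, rise and fly to the middle cassette.

```bash

python3 -m jog '[{"linear":[0,0,0],"roll":0},{"linear":[0,0,0],"roll":0},{"linear":[0,0,0],"roll":0},{"linear":[0,0,0],"roll":0},{"linear":[0,0,-0.3],"roll":0},{"linear":[0,0,-0.6],"roll":0},{"linear":[0,0,-0.9],"roll":0},{"linear":[0,0,-0.9],"roll":0},{"linear":[0,0.3,-0.9],"roll":0},{"linear":[0,0.9,0],"roll":-0.5},{"linear":[0,0.9,0],"roll":-0.35}]' 0.35 90 >/dev/null; python3 ok.py
python3 -m jog '[{"linear":[0,0.9,0],"roll":0},{"linear":[0,0.9,0],"roll":0},{"linear":[0,0.9,0],"roll":0},{"linear":[0,0.9,0],"roll":0},{"linear":[0,0.5,0],"roll":0},{"linear":[0,0,0],"roll":0},{"linear":[0,0,0],"roll":0}]' >/dev/null
python3 -c "
from h import *
go(0.490,0.0765,0.0145,186.8)
c=optics.calibration('top'); im=optics.get_image('top'); H,S,V=cv2.split(cv2.cvtColor(im,cv2.COLOR_RGB2HSV)); roi=np.zeros(H.shape,bool); roi[180:290,240:450]=1; blobs(roi&(S<50)&(V>140),c,.045)"
```

```text
26.35 [ 0.4899 -0.1281  0.17  ] [ 1.2549  0.7279 -0.5533] 0.057187196829174815
t 26.93 pos [0.4694 0.0356 0.1682] yaw -172.97 delta mm tool [-25.5  38.1 153.7] units [-0.64  0.95  3.84] roll units 0.05 norm rows 4.0
px [415.9 227.1] ctr 505.2 -216.0 size 53.6 33.5 long-axis deg -86.3
px [306.1 223.7] ctr 514.8 51.6 size 132.0 117.8 long-axis deg 79.9
px [292.8 253.5] ctr 466.5 65.7 size 239.8 211.3 long-axis deg -5.2
```

```bash

python3 -m jog '[{"linear":[-0.34,0.5,0.2],"roll":0.05},{"linear":[-0.3,0.45,0.3],"roll":0},{"linear":[0,0,0.8],"roll":0},{"linear":[0,0,0.8],"roll":0},{"linear":[0,0,0.8],"roll":0},{"linear":[0,0,0.5],"roll":0},{"linear":[0,0,0.3],"roll":0},{"linear":[0,0,0.14],"roll":0},{"linear":[0,0,0],"roll":0},{"linear":[0,0,0],"roll":0}]' >/dev/null; python3 ok.py
python3 -m jog '[{"linear":[0,0,0],"roll":0},{"linear":[0,0,0],"roll":0},{"linear":[0,0,0],"roll":0},{"linear":[0,0,0],"roll":0},{"linear":[0,0,0],"roll":0}]' -1 90 >/dev/null; python3 ok.py
python3 -m jog '[{"linear":[0,0,-0.1],"roll":0},{"linear":[0,0,-0.3],"roll":0},{"linear":[0,0,-0.5],"roll":0},{"linear":[0,0,-0.5],"roll":0},{"linear":[0,0,-0.5],"roll":0},{"linear":[0,0,-0.3],"roll":0},{"linear":[0,0,-0.1],"roll":0},{"linear":[0,0,0],"roll":0},{"linear":[0,0,0],"roll":0}]'
python3 tq.py
```

```text
27.82 [0.4909 0.0749 0.0149] [ 0.2712 -0.0974  0.013 ] 0.057486655568595946
28.23 [0.4909 0.0754 0.0158] [-1.0716 -0.7334  6.434 ] 0.0347669625443102
time_s: 28.98
position: [0.4899, 0.0756, 0.1061]
tool_rot: [[-0.993, -0.116, -0.001], [-0.116, 0.993, 0.0], [0.001, 0.0, -1.0]]
ft_force: [-0.3, 0.1, -3.1]
grip_width: 0.035
gripper_force: 89.9
tool torque [-0.01    0.0029  0.0146] sd [0.0245 0.0251 0.0292] F [ 0.0775 -0.1433  3.2592] [0.4903 0.0756 0.1065] 0.03494714562724096 29.9833
```

```bash
python3 -m jog '[{"linear":[-0.2,0,0],"roll":0},{"linear":[-0.4,0,0],"roll":0},{"linear":[-0.6,0,0],"roll":0},{"linear":[-0.75,0,0],"roll":0},{"linear":[0,0,0],"roll":0},{"linear":[0,0,0],"roll":0},{"linear":[0.15,0,0],"roll":0},{"linear":[0.35,0,0],"roll":0},{"linear":[0.5,0,0],"roll":0},{"linear":[0.5,0,0],"roll":0},{"linear":[0.3,0,0],"roll":0},{"linear":[0.15,0,0],"roll":0}]'>/dev/null
python3 -m jog '[{"linear":[0,0,0],"roll":0},{"linear":[-0.2,0,0],"roll":0},{"linear":[-0.4,0,0],"roll":0},{"linear":[-0.6,0,0],"roll":0},{"linear":[-0.75,0,0],"roll":0},{"linear":[0,0,0],"roll":0},{"linear":[0,0,0],"roll":0},{"linear":[0,0,0],"roll":0}]'>/dev/null
python3 tq.py
python3 -m jog '[{"linear":[0.2,0,0],"roll":0},{"linear":[0.4,0,0],"roll":0},{"linear":[0.6,0,0],"roll":0},{"linear":[0.75,0,0],"roll":0},{"linear":[0,0,0],"roll":0},{"linear":[0,0,0],"roll":0},{"linear":[-0.15,0,0],"roll":0},{"linear":[-0.35,0,0],"roll":0},{"linear":[-0.5,0,0],"roll":0},{"linear":[-0.5,0,0],"roll":0},{"linear":[-0.3,0,0],"roll":0},{"linear":[-0.15,0,0],"roll":0}]'>/dev/null
python3 -m jog '[{"linear":[0,0,0],"roll":0},{"linear":[0.2,0,0],"roll":0},{"linear":[0.4,0,0],"roll":0},{"linear":[0.6,0,0],"roll":0},{"linear":[0.75,0,0],"roll":0},{"linear":[0,0,0],"roll":0},{"linear":[0,0,0],"roll":0},{"linear":[0,0,0],"roll":0}]'>/dev/null
python3 tq.py
```

```text
tool torque [0.0043 0.0407 0.0044] sd [0.0342 0.0228 0.0377] F [-0.0529  0.0818  3.2361] [0.5678 0.0846 0.1065] 0.03480611611347005 32.65
tool torque [ 0.003  -0.0395  0.0016] sd [0.0354 0.0285 0.028 ] F [-0.0473  0.3301  3.2466] [0.4903 0.0755 0.1065] 0.03423076708850813 35.3167
```

The moment shifted 0.003 → +0.041 → −0.040 N m, so the loose piece is felt: the middle cassette is the broken one. Now to the bin, smoothly.

```bash
python3 -m jog '[{"linear":[0,0.1,0],"roll":0.4},{"linear":[0,0.3,0],"roll":0.8},{"linear":[0,0.4,0],"roll":0.8},{"linear":[0,0.5,0],"roll":0.4},{"linear":[0,0.6,0],"roll":0}]'>/dev/null
python3 -c "
from h import *
go(0.597,0.280,0.1065,174.4)"
```

```text
t 35.73 pos [0.492  0.1516 0.1066] yaw 174.47 delta mm tool [-92.1 137.9   0. ] units [-2.3   3.45  0.  ] roll units 0.01 norm rows 4.1
```

```bash
python3 -m jog '[{"linear":[-0.2,0.55,0],"roll":0},{"linear":[-0.4,0.6,0],"roll":0},{"linear":[-0.5,0.6,0],"roll":0},{"linear":[-0.5,0.6,0],"roll":0},{"linear":[-0.4,0.5,0],"roll":0},{"linear":[-0.2,0.35,0],"roll":0},{"linear":[-0.1,0.15,0],"roll":0},{"linear":[0,0,0],"roll":0},{"linear":[0,0,0],"roll":0}]'>/dev/null
python3 -c "
from h import *
go(0.597,0.280,0.013,174.4)
im=optics.get_image('scene')[:,:,::-1]
cv2.imwrite('pics/s6c.png',cv2.resize(im[60:240,180:420],None,fx=3.3,fy=3.3,interpolation=cv2.INTER_CUBIC))"
```

```text
t 36.48 pos [0.5956 0.2757 0.1061] yaw 174.66 delta mm tool [-1.1  4.5 93.1] units [-0.03  0.11  2.33] roll units 0.05 norm rows 2.3
```

View pics/s6c.png

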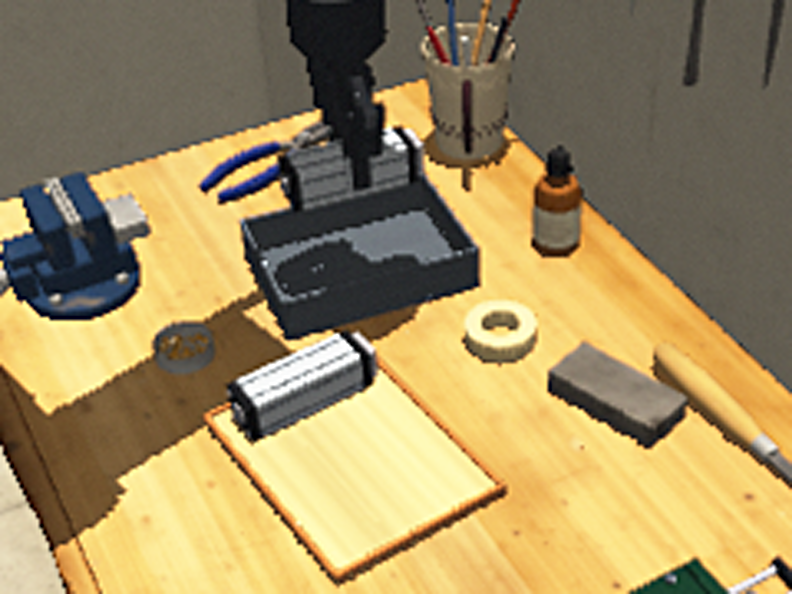

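The crop shows the held cassette over the bin, and the third cassette still flat on the board at crop (305,385). I lower it gently until it touches.

```bash
python3 -m jog '[{"linear":[0,0.1,0.15],"roll":0},{"linear":[0,0,0.3],"roll":0},{"linear":[0,0,0.45],"roll":0},{"linear":[0,0,0.5],"roll":0},{"linear":[0,0,0.4],"roll":0},{"linear":[0,0,0.25],"roll":0},{"linear":[0,0,0.1],"roll":0},{"linear":[0,0,0.04],"roll":0},{"linear":[0,0,0.04],"roll":0},{"linear":[0,0,0],"roll":0}]'>/dev/null; python3 ok.py
python3 -m jog '[{"linear":[0,0,0.025],"roll":0},{"linear":[0,0,0.0],"roll":0}]'>/dev/null; python3 ok.py
python3 -m jog '[{"linear":[0,0,0.025],"roll":0},{"linear":[0,0,0.0],"roll":0}]'>/dev/null; python3 ok.py
```

```text
37.37 [0.5969 0.2802 0.018 ] [-0.6773 -0.011  -2.2789] 0.03479863713619832
37.53 [0.5968 0.2803 0.0169] [-0.5257 -0.0573 -3.2878] 0.034648369168334296
37.7 [0.5966 0.2802 0.0154] [-0.5604  0.4067 -4.2622] 0.03453642712837222
```

```bash
python3 -m jog '[{"linear":[0,0,0.025],"roll":0},{"linear":[0,0,0.025],"roll":0},{"linear":[0,0,0.0],"roll":0}]'>/dev/null; python3 ok.py
python3 -m jog '[{"linear":[0,0,0.025],"roll":0},{"linear":[0,0,0.0],"roll":0}]'>/dev/null; python3 ok.py
python3 -m jog '[{"linear":[0,0,0.02],"roll":0},{"linear":[0,0,0.0],"roll":0}]'>/dev/null; python3 ok.py
```

```text
37.95 [0.5964 0.2801 0.0131] [-0.2832 -0.0571 -2.6977] 0.035102395207854756
38.12 [0.5965 0.2802 0.0121] [-0.1152  0.027  -3.8625] 0.034634683707952765
38.28 [0.5965 0.2802 0.0114] [ 0.1253  0.1594 -3.9173] 0.03437488856111527
```

```bash
python3 -m jog '[{"linear":[0,0,0.02],"roll":0},{"linear":[0,0,0.0],"roll":0}]'>/dev/null; python3 ok.py
python3 -m jog '[{"linear":[0,0,0],"roll":0},{"linear":[0,0,0],"roll":0},{"linear":[0,0,0],"roll":0},{"linear":[0,0,0],"roll":0},{"linear":[0,0,-0.3],"roll":0},{"linear":[0,0,-0.6],"roll":0},{"linear":[0,0,-0.9],"roll":0},{"linear":[0,0,-0.9],"roll":0},{"linear":[0,0,-0.9],"roll":0},{"linear":[0,0,0],"roll":0}]' 0.3 >/dev/null; python3 ok.py
```

```text
38.45 [0.5967 0.2802 0.0109] [-0.9545 -0.0798 -2.136 ] 0.03448207437391413
39.28 [0.5991 0.281  0.164 ] [-0.6354 -0.0721  0.3001] 0.05567424402330983
```

```bash
python3 -m jog '[{"linear":[0.6,0.4,-0.3],"roll":0},{"linear":[0.8,0.4,0],"roll":0},{"linear":[0.8,0.4,0],"roll":0},{"linear":[0.8,0.4,0],"roll":0},{"linear":[0.8,0.4,0],"roll":0},{"linear":[0.8,0.4,0],"roll":0},{"linear":[0.8,0.4,0],"roll":0},{"linear":[0.4,0.2,0],"roll":0},{"linear":[0,0,0],"roll":0},{"linear":[0,0,0],"roll":0}]' >/dev/null; python3 ok.py
python3 - <<'E'
from h import *
im=optics.get_image('top')[:,:,::-1]; cv2.imwrite("pics/top9.png",im)
c=optics.calibration('top'); H,S,V=cv2.split(cv2.cvtColor(im,cv2.COLOR_BGR2HSV)); roi=np.zeros(H.shape,bool); roi[140:275,170:450]=1; blobs(roi&(S<50)&(V>140),c,.045)
cv2.imwrite("pics/top9c.png",cv2.resize(im[130:290,170:450],None,fx=2.85,fy=2.85,interpolation=cv2.INTER_CUBIC))
E
```

```text
40.12 [0.3764 0.4217 0.1676] [ 0.4736 -0.3106  0.2654] 0.05546743066642864
px [415.9 227.1] ctr 505.2 -216.0 size 53.6 33.5 long-axis deg -86.3
px [267.5 235.5] ctr 484.2 144.1 size 95.8 38.4 long-axis deg 6.4
px [213.9 190. ] ctr 594.4 278.8 size 95.1 39.4 long-axis deg -5.8
```

View pics/top9c.png

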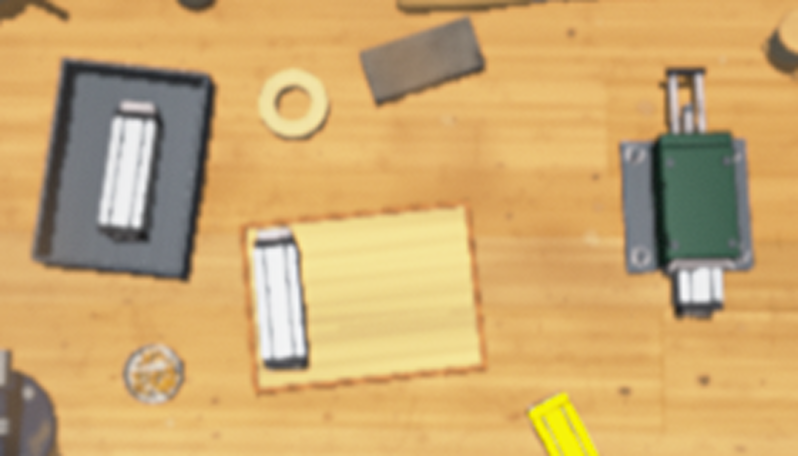

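The last crop shows the broken cassette flat in the bin at (130,172), the sound one on the board at (281,300), and the other home in the carrier at (697,290). The bystanders are undisturbed.

```bash
python3 -c "
from rig import env
print(env.close_job())"
```

```text
the job is handed in; nothing more can be done
None
```

I handed the job in at about 40 s. The broken middle cassette, found by feel, lies in the scrap bin, one sound cassette is home on the stop in the carrier (about 12 N at most in the wrist readings), and the other is still flat on the board. The hand-in call gave no verdict.

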